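# Check a sloping bore with a go / no-go plug gauge

## Robot

A 7-joint arm with a two-finger parallel gripper is mounted at the origin on a cart in front of the work surface, level with it; the furniture and walls round the work are solid. World frame = base frame: x ahead of the robot, y to its left, z up, the work surface at z = 0. Lengths are in m, angles in rad, forces in N, time in s.
With the tool pointing down it reaches from about 0.4 to 0.85 m from the base axis. Payload 10.4 kg.
Tool frame: the origin (TCP) lies at the very end of the fingers, on their centre line; the grasp point (between the pads) lies bot.tcp_to_grasp behind it (bot.tcp_to_grasp is the distance from the TCP to the grasp point, in m); z points along the fingers, y is the line along which they close (so a half turn about z gives the same grasp; the last joint's range is limited). The gripper opens to 85 mm and grips with 20 to 120 N. Pads are 22 mm wide; open, the fingers measure 114 mm over their backs; the gripper's body (76 mm by 85 mm) begins 54 mm behind the grasp point. The pads swing forward as they close: fully open they stand 13 mm farther back than shut.
Start: joints at [-1.35, 0.332, -0.065, 1.46, 0.022, 1.35, -0.088], TCP at [0.151, 0.607, 0.197] pointing down, gripper open.
Joint ranges: [-2.6, 2.6], [-0.5, 2.12], [-1.47, 1.34], [0.16, 2.42], [-1.27, 4.41], [0.06, 2.06], [-2.6, 2.6]. Speed limits (rad/s): [2.22, 2.22, 2.79, 2.79, 3.14, 3.14, 3.14].

## Interface

Orientations are given as a unit quaternion [x, y, z, w].
In Python, from cell import bot gives the robot as it stands. The module is installed in compiled form; this text tells all that it offers.
- The arm moves only by the tool drive_tool, never from a script. Its argument "series" is one flat list of numbers, 4 for each row, row after row: the shift along the tool's x, y, z in units of 30 mm (1.0 is 30 mm), then the turn about the tool's z in units of 6 degrees (1.0 is 6 degrees). A call has 1 to 12 rows; each row is the pose to reach, as a shift and turn from the pose commanded when the call began, along the tool's axes at that moment; what a row does not reach only later rows make up. A row lasts 1/12 s, in which the tool goes at most 41.7 mm and 7.16 degrees, less where a joint would pass 70% of its speed; a pose out of reach is approached as far as the arm can. A call with a gripper value outside its range is refused whole. "fingers" is the opening in per cent of the stroke, from 0 (shut) to 100 (fully open), set as the call begins (left out, the last holds). The fingers move at their own pace and stop on an object; "force" is the grip in N (left out, the last holds). Time passes only in rows, so rows that repeat a pose let the fingers close. It gives the time, the measured TCP pose, the force, the opening and the grip force at its end, in the units of the state.
- bot.get_obs(): the state, without advancing time (a new reading comes with each control period).
- bot.capture(name): name is "scene" or "top"; returns (picture, depth): 384x512x3 uint8, red, green, blue; 384x512 float32, m along the optical axis (not along the pixel's ray), 0 where there is no reading.
- bot.calibration(name): a dict with "camera_matrix" (3x3 intrinsics, pixels), "eye" and "orientation" of the camera in the world. Camera axes: x right, y down, z forward; pixel columns grow to the right and rows downward; lengths in m; the calibration is good to about 2 mm. A picture is of the moment at which its call begins. calibration takes no time and is no camera call.
- bot.job_done(): hands the job in; it is judged then, once.
The state is a dict: "t": time; "joint_pos": joint angles; "dq": joint speeds; "effort": joint torques, N m; "ee_pos": TCP position; "tcp_rot": TCP orientation; "wrist_force": force on the tool from outside, world axes, zero at the start; "ft_torque": the same for the moment, N m; "opening": opening from 0.0 (shut) to 1.0 (fully open); "grasp_force": force on a finger pad.
Only numpy, scipy, OpenCV 4.12 (cv2) and the standard library are available. Lean on these libraries where they do the work, as an engineer would, in place of code of your own. Each camera call takes 0.05 s, during which the arm holds its last target. There are 200 camera calls.

## Task

Check the sloping bore of the angled block with the double-ended plug gauge: push the gauge's go end (the longer, thinner one) gently in until its collar meets the block's face, then draw it out, turn the gauge end for end, and press the no-go end (the shorter, thicker one) lightly and squarely against the same bore's mouth, keeping it pressed for about a second, to confirm that it does not enter. Then set the gauge gently back down in the two saddles of its rest, either way round, and let go, leaving the other objects on the desk alone.

Things in the scene. Friction and masses are not known exactly. Their poses are not given: they have to be found in the camera images.
- gauge: Loose steel plug gauge, 152 mm long, 0.2 kg, starts lying in its rest. Origin on its axis, mid-handle; x towards the go end. Dark handle 18 x 18 mm square, x -50 to 50 mm: grip at its middle. Then on each side a 30 mm collar, 4 mm thick. Go end: 19 mm diameter, x 54 to 82 mm, nose chamfered 2.5 mm. No-go end: 25 mm diameter, x -54 to -70 mm.
- go_tip (a point): Centre of the go end's face, 82 mm from the gauge's origin along its +x.
- nogo_tip (a point): Centre of the no-go end's face, 70 mm from the gauge's origin along its -x.
- block: Angled block fixed to the desk, rigid: dark base plate 150 x 120 x 12 mm (x -55 to 95 mm) with two aluminium cheeks that hold the bored slab. Origin on the desk straight below the bore's mouth; z up; the bored face looks along -x and up. Never press the gauge on it with over 40 N; stop at 5 to 10 N, and check that a push of a few N remains while it is held there.
- bore: Aluminium slab of the block, 64 x 64 mm, 40 mm thick, with one bore, 22 mm diameter, right through, mouth chamfered 1 mm. Origin: centre of the mouth, 78 mm above the desk; z: bore axis, pointing out of the face, 30 degrees above level; y level; x up the face. A gauge held across its handle lies along the bore when the tool tilts 30 degrees from vertical.
- rest: Gauge rest fixed to the desk: base 120 x 64 x 8 mm, two saddles 8 mm thick at x = -36 and 36 mm. Origin: centre of underside; z up. The handle lies along x on flat seats 50 mm up, between outward-leaning horns (retaining lips, tops 71 mm up; slot 21 mm wide below, 36 mm above). Seated gauge: origin at x = 0 +- 10 mm, y = 0, z = 59 mm.
- jar: Bystander: small clear jar, 54 mm wide, 56 mm high; origin at the centre of its underside.
- bottle: Bystander: brown bottle, 44 mm wide, 120 mm high; origin at the centre of its underside.
- cup: Bystander: clear cup, 72 mm wide, 54 mm high; origin at the centre of its underside.
- eraser: Bystander: eraser, 18 x 42 x 11 mm; origin at the centre of its underside.
Not all that is in view belongs to the job. What is shaped like the gauge but pink or red is not meant.

How it is judged:
On the way, in this order (a step that is already met when the one before it is completed fails the run):
1. the go end is fully in the bore, its collar at the face (within 4 mm) (z of go_tip in the frame of bore between -0.04 and -0.024 m and x of go_tip in the frame of bore between -0.004 and 0.004 m and y of go_tip in the frame of bore between -0.004 and 0.004 m and angle between the x axis of gauge and the z axis of bore, either way round below 0.15 rad), for 0.2 s.
2. the no-go end is held pressed (over 1 N) squarely on the bore's mouth and does not enter (z of nogo_tip in the frame of bore between -0.004 and 0.004 m and x of nogo_tip in the frame of bore between -0.005 and 0.005 m and y of nogo_tip in the frame of bore between -0.005 and 0.005 m and angle between the x axis of gauge and the z axis of bore, either way round below 0.15 rad and contact force between gauge and block above 1 N), for 0.3 s.
At the end, for the whole second after the job is handed in: the gauge lies at rest, released, seated in both saddles of its rest: handle centred within 12 mm along and 7 mm across the rest, at its seated height within 4 mm, in line with the rest within 0.12 rad, either way round (x of gauge in the frame of rest between -0.012 and 0.012 m and y of gauge in the frame of rest between -0.007 and 0.007 m and z of gauge in the frame of rest between 0.055 and 0.063 m and angle between the x axis of gauge and the x axis of rest, either way round below 0.12 rad and linear speed of gauge below 0.02 m/s); the robot touches nothing.
It fails at once if the gauge is pressed against the block with more than 40 N (contact force between gauge and block above 40 N).
It fails at once if the gauge is dropped into the rest instead of being set down (moves faster than 0.45 m/s within 15 mm above its seat) (horizontal distance between gauge and rest below 0.05 m and z of gauge in the frame of rest below 0.074 m and linear speed of gauge above 0.45 m/s).
It fails at once if a bystander (jar, bottle, cup or eraser) is moved by more than 30 mm (distance of any of jar, bottle, cup, eraser from where it was at the start of the episode above 0.03 m).
It also fails if it takes over 61 s, if anything falls off the work surface, if the arm or the gripper's body presses on something with over 40 N, if the wrist force passes 120 N, or if a joint passes its speed limit or range.

## Working session

There is one attempt and no reset: what is moved stays moved. The work goes in short steps, Python scripts to look and compute and a tool call to move; the robot and the scene stay as the last step left them, time stands still between calls to the robot, and variables do not carry over. Pictures are saved under pics/ and viewed, at most 10 in all, crops included, and the job is handed in when it is done.

Besides the shell and the picture viewer there is one more tool, called after "Emit:" as name(argument=value, ...) on one line, values as JSON. drive_tool: Moves the arm, as the interface text tells. Its arguments: {"type":"object","properties":{"series":{"type":"array"},"fingers":{"type":"number"},"force":{"type":"number"}},"required":["series"]}

```bash
mkdir -p pics; python3 - <<'E'
from cell import bot
import cv2,numpy as np
for n in("scene","top"):
    p,d=bot.capture(n); cv2.imwrite(f"pics/{n}0.png",p[:,:,::-1]); np.savez(f"{n}0.npz",p=p,d=d)
    c=bot.calibration(n); print(n,{k:np.round(v,4).tolist() for k,v in c.items()})
o=bot.get_obs(); print({k:np.round(v,4).tolist() for k,v in o.items()}, bot.tcp_to_grasp)
E
```

```text
scene {'camera_matrix': [[461.0086, 0.0, 254.8505], [0.0, 461.0086, 193.7399], [0.0, 0.0, 1.0]], 'eye': [-0.0758, -0.5702, 0.8621], 'orientation': [0.8382, -0.3646, 0.161, -0.3722]}
top {'camera_matrix': [[388.3787, 0.0, 249.1583], [0.0, 388.3787, 186.0569], [0.0, 0.0, 1.0]], 'eye': [0.4319, 0.049, 1.0837], 'orientation': [0.7159, -0.6961, 0.04, -0.038]}
{'t': 0.1, 'joint_pos': [-1.3496, 0.3328, -0.0647, 1.4609, 0.0216, 1.3499, -0.0885], 'dq': [-0.0007, -0.0001, -0.0013, -0.0019, -0.001, -0.0, 0.0005], 'effort': [0.0007, -62.6743, 0.0487, -39.2428, 0.0163, 0.0069, -0.0], 'ee_pos': [0.1508, 0.6061, 0.1964], 'tcp_rot': [0.1216, 0.9926, -0.0007, -0.0], 'wrist_force': [-0.8527, -1.131, 0.5558], 'ft_torque': [-0.0383, 0.0119, 0.0022], 'grasp_force': 0.0, 'opening': 0.9983} 0.0187
```

View pics/scene0.png

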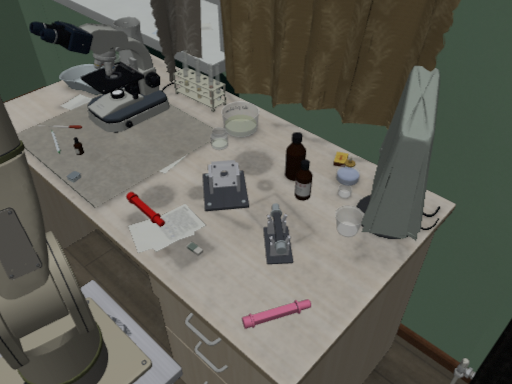

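View pics/top0.png

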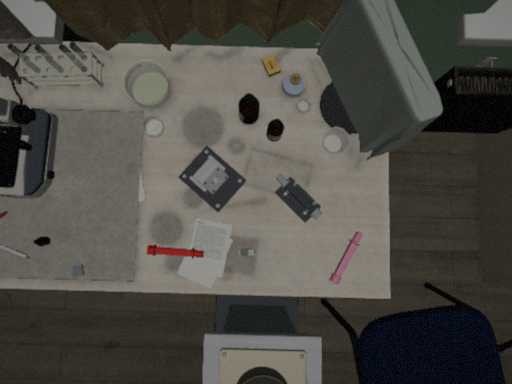

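```bash
cat > h.py <<'E'
import numpy as np,cv2
from scipy.spatial.transform import Rotation as R
from cell import bot
C={}
for n in("scene","top"):
    c=bot.calibration(n); C[n]=(np.array(c["camera_matrix"]),np.array(c["eye"]),R.from_quat(c["orientation"]).as_matrix())
def proj(n,P):
    K,e,r=C[n]; q=(np.atleast_2d(P)-e)@r@K.T; return q[:,:2]/q[:,2:]
def ray(n,uv,z):
    "pixels onto plane at height z"
    K,e,r=C[n]; uv=np.atleast_2d(uv).astype(float); d=np.c_[uv,np.ones(len(uv))]@np.linalg.inv(K).T@r.T
    return e+d*((z-e[2])/d[:,2])[:,None]
def cloud(n,d):
    K,e,r=C[n]; v,u=np.mgrid[:d.shape[0],:d.shape[1]]
    return (np.stack([u,v,np.ones_like(u)],-1)*d[...,None])@np.linalg.inv(K).T@r.T+e
def load(n,k): f=np.load(f"{n}{k}.npz"); return f["p"],f["d"]
E
python3 - <<'E'
from h import *
for n in C:
    print(n,proj(n,[[0,0,0],[.151,.607,.197],[.4,0,0]]).round())
    p,d=load(n,0); P=cloud(n,d)
    pts={"scene":[(225,172),(277,230),(60,225),(277,313),(145,208),(20,200)],"top":[(210,178),(298,198),(345,258),(175,252),(265,370),(120,200),(50,285)]}[n]
    for u,v in pts: print((u,v),P[v,u].round(3),d[v,u])
p,_=load("scene",0);t,_=load("top",0)
a=cv2.resize(p[140:270,180:320],None,fx=4,fy=4,interpolation=2)[:, :400] if 0 else cv2.resize(p[150:270,190:310],(390,390),interpolation=2)
b=cv2.resize(t[135:235,170:330],(400,250),interpolation=2); b=cv2.convertScaleAbs(b,alpha=1.6)
b=np.vstack([b,np.zeros((140,400,3),np.uint8)])
cv2.imwrite("pics/crop.png",np.hstack([a,b])[:,:,::-1])
E
```

```text
scene [[ 70. 367.]
 [-24. 132.]
 [218. 253.]]
(225, 172) [0.621 0.201 0.01 ] 1.339441
(277, 230) [ 0.509 -0.094  0.065] 1.0928204
(60, 225) [ 0.372  1.031 -0.608] 2.0403576
(277, 313) [ 0.358 -0.227  0.024] 0.9716158
(145, 208) [0.364 0.236 0.024] 1.2088631
(20, 200) [ 0.044 -0.012  0.427] 0.63957393
top [[261. 393.]
 [-11. 351.]
 [265. 241.]]
(210, 178) [0.559 0.149 0.097] 0.9942921
(298, 198) [ 0.517 -0.082  0.066] 1.0210574
(345, 258) [ 0.362 -0.216  0.024] 1.0459726
(175, 252) [0.365 0.242 0.024] 1.0461078
(265, 370) [ 0.072 -0.006  0.036] 1.0016652
(120, 200) [0.502 0.406 0.003] 1.0814788
(50, 285) [ 0.265  0.583 -0.002] 1.0598489
```

View pics/crop.png

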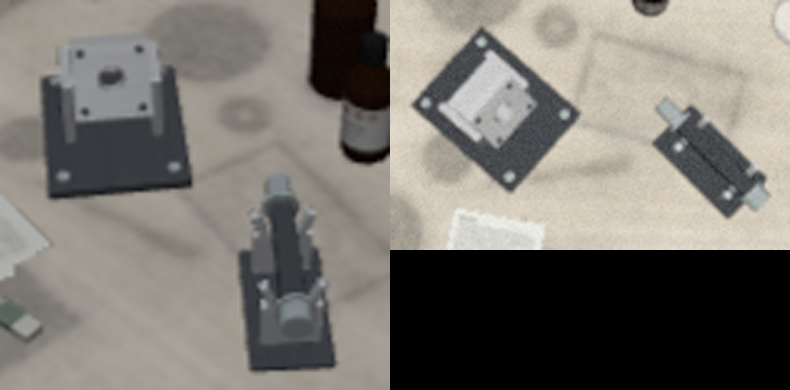

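```bash
python3 - <<'E'
from h import *
p,d=load("top",0); P=cloud("top",d); V=p.max(2); ps,ds=load("scene",0); Q=cloud("scene",ds)
def rect(mask,h):
    n,l,s,_=cv2.connectedComponentsWithStats(mask.astype(np.uint8)); k=1+np.argmax(s[1:,4])
    c=cv2.findContours((l==k).astype(np.uint8),0,2)[0][0][:,0]
    xy=ray("top",c,h)[:,:2]; r=cv2.minAreaRect((xy*1000).astype(np.float32)); print(r); b=cv2.boxPoints(r); print(b.round(1).tolist()); return l==k
v,u=np.mgrid[:384,:512]
def box(u0,u1,v0,v1): return (u>u0)&(u<u1)&(v>v0)&(v<v1)
print("block"); rect((abs(P[...,2]-.012)<.012)&(V<95)&box(170,255,138,220),.012)
print("rest base");  m=(V<110)&box(265,330,165,235); rect(m,.008)
print(p[150:152,205:212].tolist()[0], p[190,225],p[160,250])
# gauge
g=(P[...,2]>.045)&box(265,335,165,235); X=P[g]; 
mu=X[:,:2].mean(0); w,E=np.linalg.eigh(np.cov(X[:,:2].T)); a=E[:,1]; a=a if a[0]>0 else -a
s=(X[:,:2]-mu)@a; t=(X[:,:2]-mu)@[-a[1],a[0]]
print("gauge",mu,a,np.degrees(np.arctan2(a[1],a[0])))
for k in range(-90,95,5):
    j=(s*1000>=k)&(s*1000<k+5)
    if j.any(): print(k,j.sum(),(t[j].min()*1e3).round(),(t[j].max()*1e3).round(),np.percentile(X[j,2],[50,95]).round(3))
# face plane from scene depth
f=(Q[...,2]>.05)&(Q[...,2]<.108)&box(203,246,158,195); Y=Q[f]
best=None;rng=np.random.default_rng(0)
for _ in range(400):
    q=Y[rng.choice(len(Y),3,False)]; n=np.cross(q[1]-q[0],q[2]-q[0]); L=np.linalg.norm(n)
    if L<1e-6: continue
    n/=L; n*=-np.sign(n[0]); k=abs((Y-q[0])@n)<.002
    if abs(n[2]-.5)<.15 and(best is None or k.sum()>best.sum()): best=k
c=Y[best].mean(0); n=np.linalg.svd(Y[best]-c)[2][2]; n*=np.sign(n[2]); print("face",len(Y),best.sum(),c,n,np.degrees(np.arctan2(n[1],n[0])))
G=ps.max(2); sub=(G<110)&box(215,235,165,182); print(G[165:183,215:236])
E
```

```text
block
((569.145751953125, 152.42202758789062), (151.77853393554688, 120.43365478515625), 50.091041564941406)
[[474.29998779296875, 132.8000030517578], [566.5999755859375, 55.599998474121094], [664.0, 172.0], [571.5999755859375, 249.3000030517578]]
rest base
((523.1768798828125, -83.22364044189453), (158.55206298828125, 65.56965637207031), 46.28255081176758)
[[444.70001220703125, -117.9000015258789], [492.1000061035156, -163.1999969482422], [601.7000122070312, -48.599998474121094], [554.2999877929688, -3.299999952316284]]
[[82, 87, 87], [95, 101, 102], [90, 95, 94], [57, 59, 62], [42, 43, 47], [37, 41, 44], [58, 60, 59]] [47 47 55] [114 111 101]
gauge [ 0.51742125 -0.08172982] [0.58253828 0.81280327] 54.37072983791704
-75 11 -7.0 16.0 [0.068 0.071]
-70 17 -8.0 16.0 [0.069 0.072]
-65 20 -8.0 15.0 [0.067 0.072]
-60 16 -10.0 15.0 [0.069 0.073]
-55 19 -5.0 17.0 [0.067 0.071]
-50 18 -20.0 11.0 [0.067 0.071]
-45 32 -24.0 22.0 [0.067 0.071]
-40 30 -21.0 24.0 [0.066 0.071]
-35 14 -8.0 21.0 [0.067 0.07 ]
-30 15 -9.0 8.0 [0.067 0.07 ]
-25 14 -9.0 7.0 [0.066 0.068]
-20 13 -11.0 7.0 [0.066 0.069]
[... 1588 characters left out ...]
1 151 145 111  78  66  62  63  86 114 117 133 145 147 147 146
  146 145 144]
 [151 151 151 151 149 123 107 115 113 123 134 136 130 140 145 146 145 144
  144 144 144]
 [149 148 148 148 149 143 133 130 134 142 145 143 145 146 146 146 146 145
  145 144 143]
 [150 150 150 149 149 149 148 146 146 149 149 150 150 148 147 147 146 145
  145 145 144]
 [151 151 150 149 149 149 150 149 148 149 149 149 148 148 147 148 147 147
  146 146 146]
 [149 149 149 148 148 148 149 148 149 148 149 148 148 147 148 147 147 146
  146 147 146]
 [150 150 150 150 149 149 149 148 149 148 149 148 149 149 148 148 148 148
  128 126 142]
 [149 149 149 149 149 150 149 150 150 150 149 150 149 149 149 148 149 127
   90  78 129]]
```

Candidates for the gauge (top view): the pink one at (345,258), the red one at (175,252) and the dark-handled steel one lying in the rest at (298,198). The third fits the description and the crop confirms it. The block is at (212,178), with its face looking down-right. I'll refine the gauge and bore positions now.

```bash
cat >> h.py <<'E'
def plan(pos,yaw=None):
    "units to reach world pos (TCP) with tool x at yaw deg"
    o=bot.get_obs(); M=R.from_quat(o["tcp_rot"]).as_matrix(); y0=np.degrees(np.arctan2(M[1,0],M[0,0]))
    s=M.T@(np.array(pos)-o["ee_pos"])/.03
    print("at",o["ee_pos"].round(4),"yaw",y0.round(1),"j",o["joint_pos"].round(2),"t",round(o["t"],2),"F",o["wrist_force"].round(1))
    print("units",s.round(3),"turn",None if yaw is None else round(-(yaw-y0)/6,2))
E
python3 - <<'E'
from h import *
p,d=load("top",0); P=cloud("top",d)
v,u=np.mgrid[:384,:512]; B=(u>265)&(u<335)&(v>165)&(v<235)
X=P[B&(P[...,2]>.055)&(P[...,2]<.09)]
mu=np.array([.5174,-.0817]); a=np.radians(46.7)
for _ in range(3):
    A=np.array([np.cos(a),np.sin(a)]);N=np.array([-A[1],A[0]])
    s=(X[:,:2]-mu)@A; t=(X[:,:2]-mu)@N; k=(abs(s)<.028)&(abs(t)<.016)
    c=np.polyfit(s[k],t[k],1); a+=np.arctan(c[0]); mu=mu+N*c[1]
k=abs(t)<.016
print("yaw",np.degrees(a),"mid",mu,"ext",np.percentile(s[k],[0,1,99,100]).round(4))
h=abs(t)>.016; print("horn groups",[s[h&(s<0)].mean(),s[h&(s>0)].mean()])
for b in range(-80,85,5):
    j=k&(s*1e3>=b)&(s*1e3<b+5)
    if j.any(): print(b,np.ptp(t[j]).round(4),end='; ')
print()
for th in(50.1,51):
    x=np.array([np.cos(np.radians(th)),np.sin(np.radians(th))]); o=np.array([.5691,.1524])-.02*x
    print("bore",o,proj("scene",[*o,.078]),proj("top",[*o,.078]))
plan([.514,-.086,.20],46.7)
E
```

```text
yaw 46.55932807733402 mid [ 0.52038082 -0.08450994] ext [-0.0727 -0.0717  0.0759  0.0779]
horn groups [np.float64(-0.040441588860957535), np.float64(0.031124491255442838)]
-75 0.0229; -70 0.0231; -65 0.0222; -60 0.0265; -55 0.0249; -50 0.0161; -45 0.0309; -40 0.0313; -35 0.0166; -30 0.0154; -25 0.0158; -20 0.0162; -15 0.0158; -10 0.0168; -5 0.0166; 0 0.0166; 5 0.017; 10 0.0164; 15 0.0166; 20 0.0164; 25 0.0233; 30 0.0278; 35 0.0161; 40 0.0165; 45 0.0286; 50 0.0169; 55 0.0178; 60 0.0179; 65 0.0173; 70 0.0179; 75 0.0108; 
bore [0.55627101 0.1370567 ] [[223.05768032 174.03299999]] [[215.0532898  180.16016785]]
bore [0.55651359 0.13685708] [[223.17550827 174.02296557]] [[215.13326667 180.07008929]]
at [0.1508 0.6061 0.1964] yaw 166.0 j [-1.35  0.33 -0.06  1.46  0.02  1.35 -0.09] t 0.1 F [-0.9 -1.1  0.6]
units [-17.318 -19.466  -0.094] turn 19.89
```

Emit:
drive_tool(series=[-10, -11.3, 0, 12, -10, -11.3, 0, 12, -10, -11.3, 0, 12, -10, -11.3, 0, 12, -10, -11.3, 0, 12, -10, -11.3, 0, 12, -10, -11.3, 0, 12, -10, -11.3, 0, 12, -10, -11.3, 0, 12, -10, -11.3, 0, 12, -10, -11.3, 0, 12, -10, -11.3, 0, 12], fingers=100, force=20)

```text
t: 1.1
ee_pos: [0.363, 0.1989, 0.1972]
tcp_rot: [0.685, 0.728, 0.0, 0.0]
wrist_force: [-0.4, 0.0, 0.1]
opening: 1.001
grasp_force: 0.0
```

```bash
python3 -c "
from h import *
plan([.5176,-.0874,.12],46.6)"
```

```text
at [0.363  0.1989 0.1972] yaw 93.5 j [-0.96 -0.17  0.31  1.99  0.05  1.31 -0.6 ] t 1.1 F [-0.4  0.   0.1]
units [-9.838  4.566  2.576] turn 7.81
```

Emit:
drive_tool(series=[-9.84, 4.57, 2.2, 7.8, -9.84, 4.57, 2.2, 7.8, -9.84, 4.57, 2.2, 7.8, -9.84, 4.57, 2.2, 7.8, -9.84, 4.57, 2.2, 7.8, -9.84, 4.57, 2.2, 7.8, -9.84, 4.57, 2.2, 7.8, -9.84, 4.57, 2.2, 7.8, -9.84, 4.57, 2.2, 7.8, -9.84, 4.57, 2.2, 7.8, -9.84, 4.57, 2.2, 7.8, -9.84, 4.57, 2.2, 7.8])

```text
t: 2.1
ee_pos: [0.5175, -0.0782, 0.1312]
tcp_rot: [0.916, 0.402, 0.0, -0.0]
wrist_force: [1.2, -0.2, 0.6]
opening: 1.003
grasp_force: 0.0
```

```bash
python3 -c "
from h import *
plan([.5176,-.0874,.042],46.6)"
```

```text
at [ 0.5175 -0.0782  0.1312] yaw 47.3 j [-0.57  0.18  0.71  1.85 -0.12  1.16 -0.57] t 2.1 F [ 1.2 -0.2  0.6]
units [-0.225  0.213  2.973] turn 0.12
```

Emit:
drive_tool(series=[0, 0, 0, 0, 0, 0, 0, 0])

```text
t: 2.27
ee_pos: [0.5177, -0.0784, 0.1315]
tcp_rot: [0.916, 0.401, 0.001, -0.0]
wrist_force: [0.5, -0.1, -0.3]
opening: 1.003
grasp_force: 0.0
```

```bash
python3 -c "
from h import *
plan([.5176,-.0874,.042],46.6)"
```

```text
at [ 0.5177 -0.0784  0.1315] yaw 47.3 j [-0.57  0.17  0.71  1.85 -0.12  1.16 -0.57] t 2.27 F [ 0.5 -0.1 -0.3]
units [-0.226  0.201  2.983] turn 0.12
```

Emit:
drive_tool(series=[-0.22, 0.2, 1.2, 0.12, -0.22, 0.2, 2.2, 0.12, -0.22, 0.2, 2.8, 0.12, -0.22, 0.2, 2.95, 0.12, -0.22, 0.2, 2.95, 0.12, -0.22, 0.2, 2.95, 0.12])

```text
t: 2.77
ee_pos: [0.5183, -0.0883, 0.0437]
tcp_rot: [0.919, 0.395, 0.001, 0.0]
wrist_force: [0.1, 0.2, 0.6]
opening: 0.997
grasp_force: 0.0
```

Emit:
drive_tool(series=[0, 0, 0, 0, 0, 0, 0, 0, 0, 0, 0, 0, 0, 0, 0, 0, 0, 0, 0, 0, 0, 0, 0, 0, 0, 0, 0, 0], fingers=0, force=25)

```text
t: 3.35
ee_pos: [0.5176, -0.0886, 0.0426]
tcp_rot: [0.919, 0.395, 0.0, -0.0]
wrist_force: [-0.2, -0.9, -0.2]
opening: 0.01
grasp_force: 0.0
```

```bash
python3 -c "
from h import *
plan([.5176,-.0874,.142],46.6);print(bot.get_obs()['opening'])"
```

```text
at [ 0.5176 -0.0886  0.0426] yaw 46.5 j [-0.51  0.31  0.68  1.93 -0.23  0.99 -0.48] t 3.35 F [-0.2 -0.9 -0.2]
units [ 0.028 -0.028 -3.312] turn -0.01
0.009566268421751112
```

```bash
python3 - <<'E'
from h import *
a,_=bot.capture("scene"); b,_=bot.capture("top")
cv2.imwrite("pics/g1.png",np.hstack([cv2.resize(a[170:290,220:340],(390,390)),cv2.resize(b[140:260,240:360],(390,390))])[:,:,::-1])
E
```

```text
(no output)
```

View pics/g1.png

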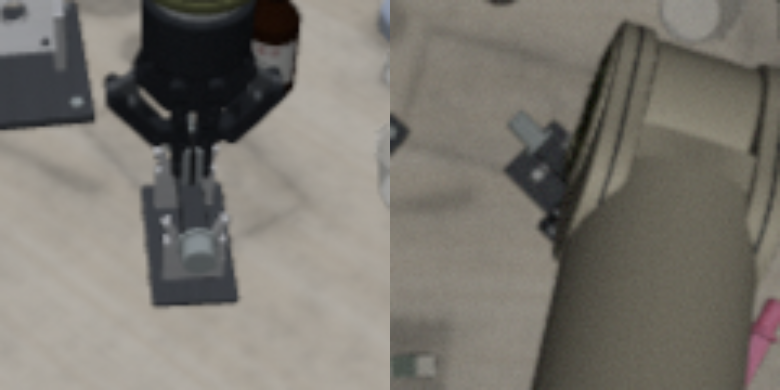

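```bash
python3 - <<'E'
from h import *
o=bot.get_obs();print(o['opening'],o['grasp_force'],o['t'],o['ee_pos'])
d=bot.capture("scene")[1]; Q=cloud("scene",d)
for v in range(200,240,4): print(v,[tuple(Q[v,u].round(3)) for u in (270,273,276,279,282,285)])
E
```

```text
0.0017574966371793424 0.0 3.45 [ 0.51758706 -0.08861324  0.04257722]
200 [(np.float64(0.493), np.float64(-0.084), np.float64(0.166)), (np.float64(0.494), np.float64(-0.092), np.float64(0.171)), (np.float64(0.499), np.float64(-0.096), np.float64(0.17)), (np.float64(0.508), np.float64(-0.097), np.float64(0.164)), (np.float64(0.514), np.float64(-0.101), np.float64(0.163)), (np.float64(0.51), np.float64(-0.113), np.float64(0.173))]
204 [(np.float64(0.618), np.float64(0.023), np.float64(-0.001)), (np.float64(0.494), np.float64(-0.092), np.float64(0.159)), (np.float64(0.5), np.float64(-0.095), np.float64(0.157)), (np.float64(0.635), np.float64(0.005), np.float64(-0.001)), (np.float64(0.51), np.float64(-0.105), np.float64(0.156)), (np.float64(0.514), np.float64(-0.11), np.float64(0.157))]
208 [(np.float64(0.502), np.float64(-0.077), np.float64(0.132)), (np.float64(0.495), np.float64(-0.092), np.float64(0.146)), (np.float64(0.501), np.float64(-0.095), np.float64(0.143)), (np.float64(0.523), np.float64(-0.086), np.float64(0.122)), (np.float64(0.511), np.float64(-0.104), np.float64(0.143)), (n
[... 1901 characters left out ...]
np.float64(-0.056), np.float64(0.015)), (np.float64(0.538), np.float64(-0.058), np.float64(0.01)), (np.float64(0.502), np.float64(-0.098), np.float64(0.066)), (np.float64(0.506), np.float64(-0.103), np.float64(0.067)), (np.float64(0.513), np.float64(-0.107), np.float64(0.064)), (np.float64(0.559), np.float64(-0.08), np.float64(0.009))]
236 [(np.float64(0.48), np.float64(-0.098), np.float64(0.07)), (np.float64(0.531), np.float64(-0.065), np.float64(0.005)), (np.float64(0.492), np.float64(-0.107), np.float64(0.067)), (np.float64(0.496), np.float64(-0.112), np.float64(0.067)), (np.float64(0.502), np.float64(-0.116), np.float64(0.066)), (np.float64(0.552), np.float64(-0.086), np.float64(0.004))]
```

The fingers closed above the handle. Depth puts their tips at about z 0.075, although the TCP reads 0.043. I'll reopen, go lower, and watch the force.

Emit:
drive_tool(series=[0, 0, 0, 0, 0, 0, 0, 0, 0, 0, 0, 0, 0, 0, 0, 0, 0, 0, 0, 0, 0, 0, 0, 0, 0, 0, 0, 0], fingers=100)

```text
t: 4.08
ee_pos: [0.5176, -0.0886, 0.0426]
tcp_rot: [0.919, 0.395, 0.0, -0.0]
wrist_force: [-0.8, 0.0, 0.0]
opening: 0.973
grasp_force: 0.0
```

```bash
python3 - <<'E'
from h import *
o=bot.get_obs();print(o['opening'],o['t'],o['ee_pos'])
p,d=bot.capture("scene"); Q=cloud("scene",d); T=o['ee_pos']
M=R.from_quat(o['tcp_rot']).as_matrix(); L=(Q-T)@M   # tool frame
for sgn in(-1,1):
    m=(abs(L[...,0])<.022)&(L[...,1]*sgn>.028)&(L[...,1]*sgn<.065)&(L[...,2]>-.09)&(L[...,2]<.02)
    print(sgn,m.sum(),np.sort(L[m][:,2])[::max(1,m.sum()//12)].round(3))
cv2.imwrite("pics/g2.png",cv2.resize(p[170:270,220:340],(720,600))[:,:,::-1])
E
```

```text
0.9728684110826482 4.0833 [ 0.51761076 -0.08859223  0.04259128]
-1 67 [-0.089 -0.088 -0.083 -0.079 -0.077 -0.075 -0.072 -0.068 -0.066 -0.064
 -0.061 -0.059 -0.054 -0.05 ]
1 80 [-0.09  -0.087 -0.083 -0.078 -0.076 -0.073 -0.07  -0.068 -0.065 -0.063
 -0.059 -0.056 -0.053 -0.048]
```

View pics/g2.png

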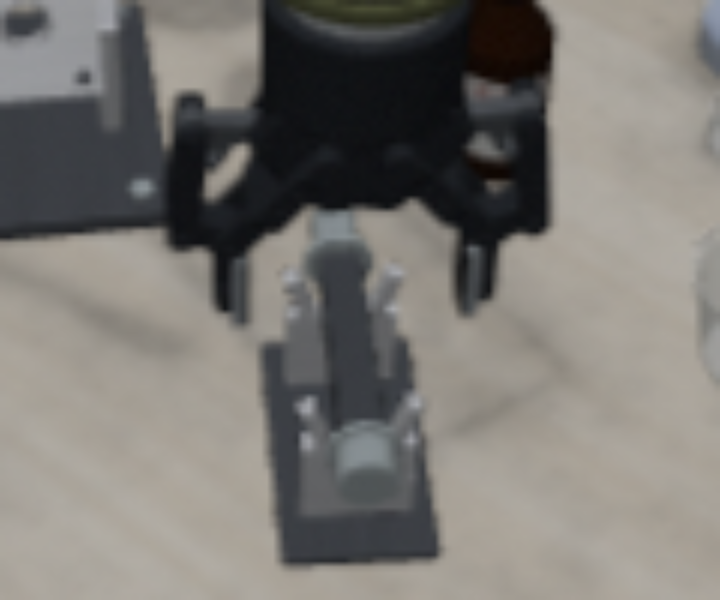

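The open fingertips sit 48 mm behind the reported TCP (about 35 mm when shut), so I'll go about 36 mm lower and treat this as a tool-length offset.

Emit:
drive_tool(series=[0, 0, 0.5, 0, 0, 0, 0.9, 0, 0, 0, 1.1, 0, 0, 0, 1.2, 0, 0, 0, 1.2, 0])

```text
t: 4.55
ee_pos: [0.517, -0.0887, 0.0058]
tcp_rot: [0.919, 0.395, -0.001, -0.0]
wrist_force: [-0.1, 0.1, -0.3]
opening: 1.003
grasp_force: 0.0
```

```bash
python3 - <<'E'
from h import *
o=bot.get_obs();print(o['opening'],o['t'],o['ee_pos'],o['wrist_force'])
d=bot.capture("scene")[1]; Q=cloud("scene",d); T=o['ee_pos']
M=R.from_quat(o['tcp_rot']).as_matrix(); L=(Q-T)@M
for s in(-1,1):
    m=(abs(L[...,0])<.025)&(L[...,1]*s>.03)&(L[...,1]*s<.065)&(L[...,2]>-.075)&(L[...,2]<-.045)
    X=L[m]; print(s,m.sum(),X.min(0).round(4),X.max(0).round(4),X.mean(0).round(4))
E
```

```text
1.0027173872277857 4.55 [ 0.51696072 -0.08868289  0.0058281 ] [-0.12700546  0.13649592 -0.3429127 ]
-1 42 [-0.0142 -0.0563 -0.0748] [-0.0033 -0.0445 -0.0467] [-0.0089 -0.0498 -0.0625]
1 48 [-0.0132  0.0423 -0.0741] [ 0.0089  0.0555 -0.0487] [-0.0066  0.0473 -0.0622]
```

Emit:
drive_tool(series=[0, 0, 0, 0, 0, 0, 0, 0, 0, 0, 0, 0, 0, 0, 0, 0, 0, 0, 0, 0, 0, 0, 0, 0, 0, 0, 0, 0], fingers=0, force=30)

```text
t: 5.18
ee_pos: [0.5178, -0.0886, 0.0068]
tcp_rot: [0.919, 0.395, 0.0, -0.0]
wrist_force: [-1.2, 0.1, 4.6]
opening: 0.205
grasp_force: 31.2
```

Emit:
drive_tool(series=[0, 0, -0.3, 0, 0, 0, -0.8, 0, 0, 0, -1.6, 0, 0, 0, -2.6, 0, 0, 0, -3.6, 0, 0, 0, -4.4, 0, 0, 0, -4.7, 0])

```text
t: 5.77
ee_pos: [0.5189, -0.089, 0.1511]
tcp_rot: [0.919, 0.395, 0.002, 0.001]
wrist_force: [0.0, 0.6, -2.8]
opening: 0.207
grasp_force: 30.5
```

Emit:
drive_tool(series=[0.4, -0.3, 0, -1.1, 0.8, -0.6, 0, -2.2, 1.2, -0.9, 0, -3.3, 1.6, -1.3, 0, -4.4, 2.1, -1.7, 0, -5.5, 2.6, -2.1, 0, -6.6, 3.1, -2.5, 0, -7.7, 3.6, -2.9, 0, -8.8, 4.1, -3.3, 0, -9.9, 4.5, -3.7, 0, -11, 4.8, -3.9, 0, -12.1, 5, -4.1, 0, -13.2])

```text
t: 6.77
ee_pos: [0.5309, 0.1062, 0.1465]
tcp_rot: [0.453, 0.892, -0.001, -0.001]
wrist_force: [0.6, -0.6, -2.6]
opening: 0.204
grasp_force: 30.4
```

Emit:
drive_tool(series=[0, 0, 0, -1.1, 0, 0, 0, -2.2, 0, 0, 0, -3.3, 0, 0, 0, -4.4, 0, 0, 0, -5.5, 0, 0, 0, -6.6, 0, 0, 0, -7.7, 0, 0, 0, -8.8, 0, 0, 0, -9.9, 0, 0, 0, -11, 0, 0, 0, -12.1, 0, 0, 0, -13.2])

```text
t: 7.77
ee_pos: [0.5309, 0.1046, 0.1465]
tcp_rot: [-0.218, 0.976, -0.0, -0.001]
wrist_force: [-0.7, -0.1, -2.7]
opening: 0.206
grasp_force: 30.4
```

```bash
python3 -c "
from h import *
plan([.5319,.1054,.098],230.5);o=bot.get_obs();print(o['opening'],o['grasp_force'])"
```

```text
at [0.5309 0.1046 0.1465] yaw -154.8 j [-0.57  0.18  0.32  1.77 -0.06  1.2   1.78] t 7.77 F [-0.7 -0.1 -2.7]
units [-0.045  0.008  1.615] turn -64.21
0.20603185052216186 30.404332280158997
```

Emit:
drive_tool(series=[0, 0, 0, -1.1, 0, 0, 0.3, -2.2, 0, 0, 0.8, -3.3, 0, 0, 1.3, -4.2, 0, 0, 1.6, -4.2, 0, 0, 1.6, -4.2])

```text
t: 8.27
ee_pos: [0.5297, 0.1043, 0.0969]
tcp_rot: [-0.422, 0.907, 0.0, -0.002]
wrist_force: [-0.9, -0.2, -2.2]
opening: 0.201
grasp_force: 30.3
```

```bash
python3 - <<'E'
from h import *
plan([.5319,.1054,.066],230.5)
p,d=bot.capture("scene"); q,_=bot.capture("top")
cv2.imwrite("pics/a1.png",np.hstack([cv2.resize(p[100:250,150:300],(390,390)),cv2.resize(q[110:260,140:290],(390,390))])[:,:,::-1])
E
```

```text
at [0.5297 0.1043 0.0969] yaw -130.1 j [-0.52  0.23  0.28  1.82 -0.07  1.1   2.22] t 8.27 F [-0.9 -0.2 -2.2]
units [-0.078 -0.035  1.028] turn -60.09
```

View pics/a1.png

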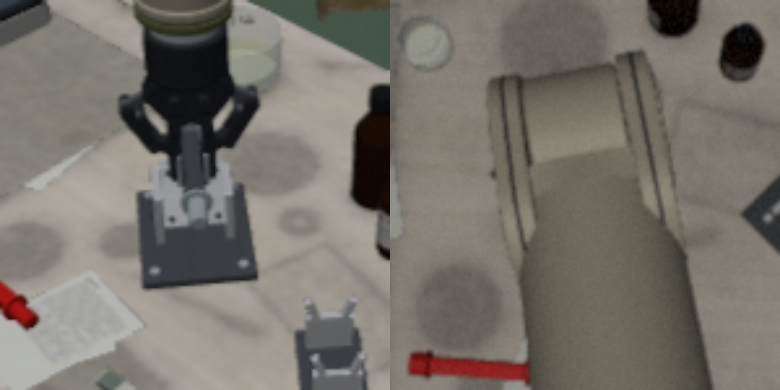

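Emit:
drive_tool(series=[-0.08, -0.03, 0.4, 0, -0.08, -0.03, 0.8, 0, -0.08, -0.03, 1, 0, -0.08, -0.03, 1.1, 0, -0.08, -0.03, 1.2, 0, -0.08, -0.03, 1.3, 0], force=20)

```text
t: 8.87
ee_pos: [0.5339, 0.1059, 0.0608]
tcp_rot: [-0.423, 0.906, -0.0, 0.0]
wrist_force: [-3.7, -2.3, 4.4]
opening: 0.204
grasp_force: 31.6
```

Emit:
drive_tool(series=[0, 0, 0.1, 0, 0, 0, 0.2, 0, 0, 0, 0.3, 0])

```text
t: 9.12
ee_pos: [0.534, 0.1058, 0.0519]
tcp_rot: [-0.423, 0.906, -0.0, 0.0]
wrist_force: [-4.0, -3.7, 3.9]
opening: 0.209
grasp_force: 32.2
```

```bash
cat >> h.py <<'E'
def tilt(n="scene"):
    "gauge axis elevation from depth points near tool: along tool x"
    p,d=bot.capture(n); Q=cloud(n,d); o=bot.get_obs(); M=R.from_quat(o["tcp_rot"]).as_matrix()
    L=(Q-o["ee_pos"])@M; L[...,2]=-L[...,2]-.052   # z up, from gauge origin
    for s in(1,-1):
        for a in range(28,84,4):
            m=(abs(L[...,0]*s-a/1e3)<.002)&(abs(L[...,1])<.004)&(abs(L[...,2])<.07)
            if m.sum()>1: print(s*a,m.sum(),"top z",(np.percentile(L[m][:,2],75)*1e3).round(1),end="; ")
        print()
    return p
E
python3 -c "
from h import *
tilt(); plan([.5319,.1054,.036],230.5)"
```

```text
28 2 top z 2.8; 32 4 top z 3.2; 36 5 top z 3.5; 40 4 top z -0.1; 44 3 top z 1.3; 48 4 top z -0.1; 56 4 top z 1.5; 60 10 top z 2.1; 64 4 top z -4.0; 68 3 top z -5.3; 72 6 top z -5.7; 76 2 top z -6.6; 80 8 top z -8.1; 
-28 4 top z 15.2; -32 5 top z 18.1; -36 5 top z 17.8; 
at [0.5339 0.1058 0.0513] yaw -129.9 j [-0.52  0.29  0.27  1.86 -0.09  1.01  2.24] t 9.17 F [-2.  -3.5  3.6]
units [0.053 0.043 0.511] turn -60.07
```

Pivoting in the grip works at about 7 N, with the gauge tilted about 13–15° so far. Continuing.

Emit:
drive_tool(series=[0, 0, 0.1, 0, 0, 0, 0.2, 0, 0, 0, 0.3, 0, 0, 0, 0.4, 0, 0, 0, 0.5, 0, 0, 0, 0.58, 0, 0, 0, 0.58, 0])

```text
t: 9.75
ee_pos: [0.5339, 0.1063, 0.0338]
tcp_rot: [-0.424, 0.906, 0.0, 0.0]
wrist_force: [0.4, -0.4, 1.5]
opening: 0.205
grasp_force: 34.7
```

```bash
python3 -c "
from h import *
tilt(); plan([.5319,.1054,.036],230.5)"
```

```text
28 4 top z -5.0; 32 6 top z -5.5; 36 5 top z -10.1; 40 5 top z -10.2; 44 8 top z -13.6; 52 4 top z -13.7; 56 8 top z -16.0; 60 7 top z -21.5; 64 4 top z -25.1; 68 5 top z -27.0; 72 9 top z -29.7; 76 8 top z -33.1; 
-28 3 top z 23.7; 
at [0.5338 0.1062 0.0339] yaw -129.9 j [-0.51  0.31  0.27  1.87 -0.1   0.97  2.25] t 9.8 F [ 0.5 -0.8  1.4]
units [ 0.06   0.031 -0.07 ] turn -60.06
```

Emit:
drive_tool(series=[0, 0, -0.5, 0, 0, 0, -1.3, 0, 0.2, 0, -2.2, 0, 0.7, 0, -2.9, 1.1, 1.2, 0, -2.9, 2.2, 1.6, 0, -2.9, 3.3, 1.68, 0, -2.9, 4.4, 1.68, 0, -2.9, 5.5, 1.68, 0, -2.9, 6.6, 1.68, 0, -2.9, 7.7, 1.68, 0, -2.9, 8.8, 1.68, 0, -2.9, 9.9], force=40)

```text
t: 10.8
ee_pos: [0.5005, 0.0675, 0.1203]
tcp_rot: [0.084, 0.996, -0.0, -0.001]
wrist_force: [0.3, -0.9, -3.2]
opening: 0.203
grasp_force: 39.8
```

Emit:
drive_tool(series=[0, 0, 0, 1.1, 0, 0, 0, 2.2, 0, 0, 0, 3.3, 0, 0, 0, 4.4, 0, 0, 0, 5.5, 0, 0, 0, 6.6, 0, 0, 0, 7.7, 0, 0, 0, 8.8, 0, 0, 0, 9.9, 0, 0, 0, 11, 0, 0, 0, 12.1, 0, 0, 0, 13.2])

```text
t: 11.8
ee_pos: [0.5006, 0.0674, 0.1203]
tcp_rot: [0.7, 0.714, -0.001, -0.001]
wrist_force: [-0.4, -0.9, -2.5]
opening: 0.206
grasp_force: 39.8
```

Emit:
drive_tool(series=[0, 0, 0, 1.1, 0, 0, 0, 2.2, 0, 0, 0, 3.3, 0, 0, 0, 4.4, 0, 0, 0, 5.5, 0, 0, 0, 6.6, 0, 0, 0, 6.8, 0, 0, 0, 6.8])

```text
t: 12.47
ee_pos: [0.5008, 0.0675, 0.1206]
tcp_rot: [0.903, 0.429, -0.001, -0.0]
wrist_force: [0.6, 0.5, -3.2]
opening: 0.205
grasp_force: 39.8
```

```bash
python3 -c "
from h import *
tilt(); plan([.5011,.0681,.077],50.5)"
```

```text
36 2 top z -10.1; 52 8 top z -14.7; 
-36 4 top z 37.4; -40 3 top z 37.4; -52 6 top z 43.0; -56 14 top z 39.6; -60 11 top z 33.1; -64 8 top z 27.7; 
at [0.501  0.0675 0.1207] yaw 50.9 j [-0.71  0.13  0.53  1.89 -0.07  1.14 -0.84] t 12.52 F [ 0.2 -0.2 -2.1]
units [ 0.02  -0.008  1.456] turn 0.07
```

Emit:
drive_tool(series=[0, 0, 0.5, 0, 0, 0, 1, 0, 0, 0, 1.4, 0, 0, 0, 1.45, 0, 0, 0, 1.45, 0])

```text
t: 12.93
ee_pos: [0.5008, 0.0673, 0.0771]
tcp_rot: [0.903, 0.429, -0.001, -0.0]
wrist_force: [0.2, -0.4, -2.6]
opening: 0.202
grasp_force: 39.7
```

```bash
python3 - <<'E'
from h import *
p=tilt(); plan([.5011,.0681,.077],50.5); np.savez("scene1.npz",p=p,d=0)
o=bot.get_obs(); M=R.from_quat(o["tcp_rot"]).as_matrix(); O=o["ee_pos"]+[0,0,.0515]
g=M[:,0]*np.cos(np.radians(29.5))-[0,0,np.sin(np.radians(29.5))]
print("tip pred",O+.082*g, "px",proj("scene",O+.082*g),proj("scene",[.5573,.1363,.078]), proj("scene",O-.07*g))
cv2.imwrite("pics/i1.png",cv2.resize(p[135:225,170:290],(800,600),interpolation=2)[:,:,::-1])
E
```

```text
32 2 top z -9.3; 48 4 top z -16.1; 52 5 top z -14.1; 
-40 7 top z 38.9; -52 6 top z 42.6; -56 12 top z 39.7; -60 8 top z 33.3; -64 12 top z 29.7; 
at [0.5015 0.0674 0.0779] yaw 50.8 j [-0.7   0.18  0.53  1.94 -0.11  1.04 -0.81] t 12.98 F [-0.  -0.1 -2.3]
units [ 0.01  -0.025  0.031] turn 0.05
tip pred [0.54661499 0.12270577 0.08903109] px [[224.0180887  174.90155832]] [[223.5338707  173.97571417]] [[227.46755891 186.38674171]]
```

View pics/i1.png

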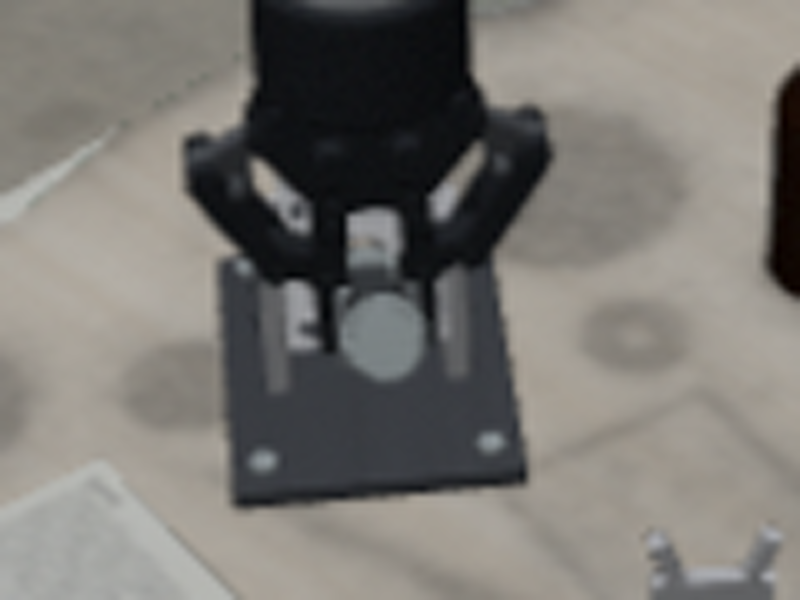

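Emit:
drive_tool(series=[0.2, 0, 0.14, 0, 0.4, 0, 0.26, 0, 0.52, 0, 0.33, 0, 0.6, 0, 0.38, 0, 0.66, 0, 0.41, 0, 0.72, 0, 0.44, 0, 0.72, 0, 0.44, 0], force=30)

```text
t: 13.57
ee_pos: [0.5153, 0.0845, 0.0643]
tcp_rot: [0.904, 0.428, -0.0, -0.0]
wrist_force: [0.3, 0.8, -2.0]
opening: 0.203
grasp_force: 39.7
```

Emit:
drive_tool(series=[0.087, 0, 0.05, 0, 0.173, 0, 0.1, 0, 0.26, 0, 0.15, 0, 0.347, 0, 0.2, 0, 0.433, 0, 0.25, 0, 0.433, 0, 0.25, 0])

```text
t: 14.07
ee_pos: [0.5235, 0.0948, 0.0566]
tcp_rot: [0.904, 0.429, -0.0, -0.0]
wrist_force: [-0.1, -0.2, -3.3]
opening: 0.202
grasp_force: 39.7
```

```bash
cat >> h.py <<'E'
def tips(th,off=.0515):
    o=bot.get_obs(); M=R.from_quat(o["tcp_rot"]).as_matrix(); g=M[:,0]*np.cos(np.radians(th))+[0,0,np.sin(np.radians(th))]
    O=o["ee_pos"]+[0,0,off]; h=np.array([np.cos(np.radians(50.5)),np.sin(np.radians(50.5)),0])
    B=np.stack([.5*h+[0,0,.866],[-h[1],h[0],0],-.866*h+[0,0,.5]]); m=[.5573,.1363,.078]   # bore x(up face), y, z(out)
    print("go in bore",(B@(O+.082*g-m)).round(4),"nogo",(B@(O-.07*g-m)).round(4),"F bore",(B@o["wrist_force"]).round(1),"F",o["wrist_force"].round(1),"t",round(o["t"],2))
E
python3 -c "
from h import *
tips(-29.5)"
```

```text
go in bore [ 0.      0.     -0.0206] nogo [-0.0013 -0.0006  0.1314] F bore [-2.9 -0.1 -1.5] F [-0.1 -0.2 -3.3] t 14.07
```

Emit:
drive_tool(series=[0.07, 0, 0.04, 0, 0.13, 0, 0.075, 0, 0.18, 0, 0.104, 0, 0.2, 0, 0.115, 0, 0.22, 0, 0.127, 0, 0.22, 0, 0.127, 0])

```text
t: 14.57
ee_pos: [0.5269, 0.0984, 0.0536]
tcp_rot: [0.904, 0.428, -0.001, -0.0]
wrist_force: [-7.9, -4.2, 8.6]
opening: 0.202
grasp_force: 41.4
```

```bash
python3 -c "
from h import *
tips(-29.5)"
```

```text
go in bore [-0.0002 -0.0004 -0.0264] nogo [-0.0013 -0.0008  0.1257] F bore [ 3.3  3.4 11.4] F [-7.9 -4.2  8.6] t 14.57
```

Emit:
drive_tool(series=[-0.02, 0, -0.01, 0, -0.02, 0, -0.01, 0, -0.02, 0, -0.01, 0, -0.02, 0, -0.01, 0])

```text
t: 14.9
ee_pos: [0.5269, 0.0984, 0.0536]
tcp_rot: [0.904, 0.428, -0.0, -0.0]
wrist_force: [-5.0, -3.5, 3.8]
opening: 0.205
grasp_force: 40.5
```

```bash
python3 -c "
from h import *
tips(-29.5);tilt()"
```

```text
go in bore [-0.0001 -0.0004 -0.0264] nogo [-0.0014 -0.0008  0.1256] F bore [0.4 1.6 7. ] F [-5.  -3.5  3.8] t 14.9
36 2 top z -9.3; 48 3 top z -14.1; 52 5 top z -15.1; 56 4 top z -12.8; 60 10 top z -5.1; 
-36 2 top z 36.8; -40 4 top z 39.1; -44 2 top z 40.6; -52 5 top z 42.4; -56 11 top z 38.3; -60 10 top z 30.2; -64 8 top z 28.1;
```

Emit:
drive_tool(series=[-0.1, 0, -0.058, 0, -0.35, 0, -0.2, 0, -0.75, 0, -0.43, 0, -1.2, 0, -0.69, 0, -1.6, 0, -0.92, 0, -1.75, 0, -1.2, 0, -1.75, 0, -1.9, 0, -1.6, 0, -2.5, 0, -1, 0, -2.6, 0, -0.3, 0, -2.6, 0, 0.13, 0, -2.6, 0, 0.13, 0, -2.6, 0])

```text
t: 15.95
ee_pos: [0.5307, 0.1048, 0.1315]
tcp_rot: [0.903, 0.43, 0.0, -0.0]
wrist_force: [-0.4, 0.7, -2.6]
opening: 0.199
grasp_force: 39.7
```

```bash
python3 -c "
from h import *
tips(-29.5);plan([.5293,.1023,.099],50.5);tilt()"
```

```text
go in bore [0.0711 0.001  0.0063] nogo [6.970e-02 1.000e-04 1.582e-01] F bore [-2.2  0.8 -1.5] F [-0.4  0.7 -2.6] t 15.95
at [0.5307 0.1048 0.1315] yaw 50.9 j [-0.73  0.2   0.51  1.8  -0.11  1.17 -0.87] t 15.95 F [-0.4  0.7 -2.6]
units [-0.094  0.017  1.083] turn 0.07
40 2 top z -11.1; 52 6 top z -15.0; 
-36 5 top z 38.3; -40 2 top z 38.5; -48 2 top z 42.7; -52 8 top z 41.3; -56 11 top z 37.9; -60 10 top z 30.6; -64 6 top z 30.4;
```

Emit:
drive_tool(series=[-0.09, 0, 0.4, 0, -0.09, 0, 0.8, 0, -0.09, 0, 1.1, 0, -0.09, 0, 1.2, 0, -0.09, 0, 1.3, 0, -0.09, 0, 1.4, 0], fingers=0, force=20)

```text
t: 16.5
ee_pos: [0.5286, 0.0999, 0.0901]
tcp_rot: [0.904, 0.428, 0.001, -0.0]
wrist_force: [-0.2, -0.5, 5.5]
opening: 0.207
grasp_force: 40.1
```

Emit:
drive_tool(series=[0, 0, 0.1, 0, 0, 0, 0.2, 0, 0, 0, 0.3, 0, 0, 0, 0.4, 0, 0, 0, 0.5, 0, 0, 0, 0.6, 0])

```text
t: 17.0
ee_pos: [0.5283, 0.0995, 0.0718]
tcp_rot: [0.904, 0.428, 0.0, 0.0]
wrist_force: [-2.3, -3.4, 5.7]
opening: 0.204
grasp_force: 39.6
```

Emit:
drive_tool(series=[0, 0, 0.1, 0, 0, 0, 0.2, 0, 0, 0, 0.3, 0, 0, 0, 0.4, 0, 0, 0, 0.5, 0, 0, 0, 0.6, 0])

```text
t: 17.5
ee_pos: [0.5278, 0.0991, 0.0534]
tcp_rot: [0.904, 0.428, -0.0, 0.0]
wrist_force: [-2.1, -4.1, 5.7]
opening: 0.205
grasp_force: 40.1
```

```bash
python3 -c "
from h import *
plan([.5293,.1023,.027],50.5);tilt()"
```

```text
at [0.5278 0.0991 0.0534] yaw 50.7 j [-0.71  0.29  0.5   1.88 -0.16  1.01 -0.82] t 17.5 F [-2.1 -4.1  5.7]
units [ 0.115 -0.03   0.879] turn 0.03
32 6 top z 15.2; 36 3 top z 15.5; 40 2 top z 16.7; 
-28 3 top z 8.3; -32 4 top z 9.6; -40 6 top z 8.9; -52 7 top z 12.3; -56 4 top z 10.5; -60 4 top z 9.5; -64 8 top z 7.2; -68 17 top z 2.3; -72 2 top z -3.5;
```

Emit:
drive_tool(series=[0, 0, 0.1, 0, 0, 0, 0.2, 0, 0, 0, 0.3, 0, 0, 0, 0.4, 0, 0, 0, 0.5, 0, 0, 0, 0.6, 0, 0, 0, 0.7, 0, 0, 0, 0.8, 0, 0, 0, 0.88, 0, 0, 0, 0.88, 0])

```text
t: 18.38
ee_pos: [0.5281, 0.1003, 0.0268]
tcp_rot: [0.904, 0.428, 0.0, -0.0]
wrist_force: [0.7, -1.0, 4.1]
opening: 0.21
grasp_force: 43.6
```

```bash
python3 -c "
from h import *
plan([.5293,.1023,.027],50.5);tilt()"
```

```text
at [0.5281 0.1003 0.0268] yaw 50.7 j [-0.69  0.33  0.49  1.9  -0.19  0.96 -0.8 ] t 18.38 F [ 0.7 -1.   4.1]
units [ 0.075 -0.011 -0.006] turn 0.04

-28 7 top z -1.3; -32 3 top z -4.5; -36 5 top z -3.7; -40 6 top z -7.1; -44 3 top z -8.1; -52 10 top z -7.3; -56 8 top z -16.1; -60 10 top z -14.6; -64 6 top z -17.7;
```

Emit:
drive_tool(series=[0, 0, 0.1, 0, 0, 0, 0.2, 0, 0, 0, 0.22, 0, 0, 0, 0.22, 0])

```text
t: 18.77
ee_pos: [0.5279, 0.1, 0.0204]
tcp_rot: [0.904, 0.428, -0.0, -0.0]
wrist_force: [0.0, -0.1, 3.4]
opening: 0.207
grasp_force: 44.5
```

```bash
python3 -c "
from h import *
plan([.5293,.1023,.027],50.5);tilt()"
```

```text
at [0.5279 0.1    0.0204] yaw 50.7 j [-0.69  0.34  0.49  1.91 -0.19  0.94 -0.8 ] t 18.77 F [ 0.  -0.1  3.4]
units [ 0.088 -0.012 -0.22 ] turn 0.04

-28 3 top z -2.2; -32 7 top z -4.0; -36 8 top z -7.5; -40 5 top z -12.8; -44 4 top z -13.7; -48 3 top z -12.4; -52 11 top z -12.8; -56 11 top z -20.1; -60 5 top z -22.2;
```

Emit:
drive_tool(series=[0, 0, -0.5, 0, 0, 0, -1.4, 0, 0, 0, -2.5, 0, -0.3, 0, -3.4, -1.1, -0.8, 0, -3.5, -2.2, -1.05, 0, -3.5, -3.3, -1.05, 0, -3.5, -4.4, -1.05, 0, -3.5, -5.5, -1.05, 0, -3.5, -6.6, -1.05, 0, -3.5, -7.7, -1.05, 0, -3.5, -8.8, -1.05, 0, -3.5, -9.9], force=40, fingers=0)

```text
t: 19.82
ee_pos: [0.5069, 0.0754, 0.1245]
tcp_rot: [0.57, 0.821, -0.001, -0.001]
wrist_force: [0.7, 0.1, -2.9]
opening: 0.207
grasp_force: 43.5
```

Emit:
drive_tool(series=[0, 0, 0, -1.1, 0, 0, 0, -2.2, 0, 0, 0, -3.3, 0, 0, 0, -4.4, 0, 0, 0, -5.5, 0, 0, 0, -6.6, 0, 0, 0, -7.7, 0, 0, 0, -8.8, 0, 0, 0, -9.9, 0, 0, 0, -11, 0, 0, 0, -12.1, 0, 0, 0, -13.2])

```text
t: 20.82
ee_pos: [0.5069, 0.0753, 0.1244]
tcp_rot: [-0.084, 0.996, -0.0, -0.001]
wrist_force: [-0.0, 0.8, -2.3]
opening: 0.206
grasp_force: 43.5
```

Emit:
drive_tool(series=[0, 0, 0, -1.1, 0, 0, 0, -2.2, 0, 0, 0, -3.3, 0, 0, 0, -4.4, 0, 0, 0, -5.5, 0, 0, 0, -6.6, 0, 0, 0, -6.87, 0, 0, 0, -6.87])

```text
t: 21.48
ee_pos: [0.507, 0.0753, 0.1245]
tcp_rot: [-0.428, 0.904, 0.0, -0.001]
wrist_force: [-0.0, -0.7, -2.1]
opening: 0.207
grasp_force: 43.5
```

```bash
python3 -c "
from h import *
plan([.5077,.0761,.071],230.5);tilt();tips(29.5)"
```

```text
at [0.507  0.0753 0.1245] yaw -129.4 j [-0.5   0.14  0.28  1.86 -0.04  1.15  2.26] t 21.48 F [-0.  -0.7 -2.1]
units [-0.039 -0.005  1.783] turn -59.98
40 4 top z 44.1; 44 5 top z 42.6; 56 3 top z 34.0; 60 3 top z 49.3; 64 2 top z 51.5; 68 6 top z 53.2; 72 12 top z 50.5; 76 7 top z 43.6; 80 2 top z 44.6; 
-40 2 top z -11.1; -44 3 top z -10.8; -48 4 top z -10.9; 
go in bore [ 0.0449 -0.      0.1995] nogo [ 0.0461 -0.      0.0474] F bore [-2.7  1.  -1.8] F [-0.7  0.8 -3.2] t 21.53
```

Emit:
drive_tool(series=[-0.04, 0, 0.6, 0, -0.04, 0, 1.2, 0, -0.04, 0, 1.7, 0, -0.04, 0, 1.86, 0, -0.04, 0, 1.86, 0])

```text
t: 21.95
ee_pos: [0.5075, 0.0761, 0.0683]
tcp_rot: [-0.426, 0.905, 0.0, -0.002]
wrist_force: [-0.7, -0.6, -2.9]
opening: 0.201
grasp_force: 43.4
```

```bash
python3 - <<'E'
from h import *
p=tilt(); tips(29.5,.0545)
o=bot.get_obs(); M=R.from_quat(o["tcp_rot"]).as_matrix(); O=o["ee_pos"]+[0,0,.0545]
for th in(27,30,33):
    g=M[:,0]*np.cos(np.radians(th))+[0,0,np.sin(np.radians(th))]
    print(th,"go px",proj("scene",O+.082*g),"collar",proj("scene",O+.054*g),"nogo",proj("scene",O-.07*g))
print("mouth",proj("scene",[.5573,.1363,.078]))
cv2.imwrite("pics/n1.png",cv2.resize(p[135:225,170:290],(800,600),interpolation=2)[:,:,::-1])
E
```

```text
40 3 top z 41.6; 44 4 top z 41.9; 48 2 top z 39.9; 60 2 top z 49.3; 68 6 top z 52.6; 72 8 top z 51.0; 76 10 top z 44.6; 80 2 top z 42.4; 
-28 2 top z -5.5; -44 6 top z -12.4; -48 2 top z -11.6; 
go in bore [ 0.0004 -0.0004  0.1721] nogo [ 0.0016 -0.0004  0.0201] F bore [-1.5 -0.2 -1. ] F [ 0.2  0.  -1.8] t 22.0
27 go px [[227.23884642 187.56137474]] collar [[226.55680402 184.68254933]] nogo [[223.90188188 173.47641701]]
30 go px [[227.09377296 185.74577505]] collar [[226.46323999 183.51510261]] nogo [[224.01296933 174.84664043]]
33 go px [[226.94325339 183.90865774]] collar [[226.36632111 182.33485952]] nogo [[224.12732362 176.22715783]]
mouth [[223.5338707  173.97571417]]
```

View pics/n1.png

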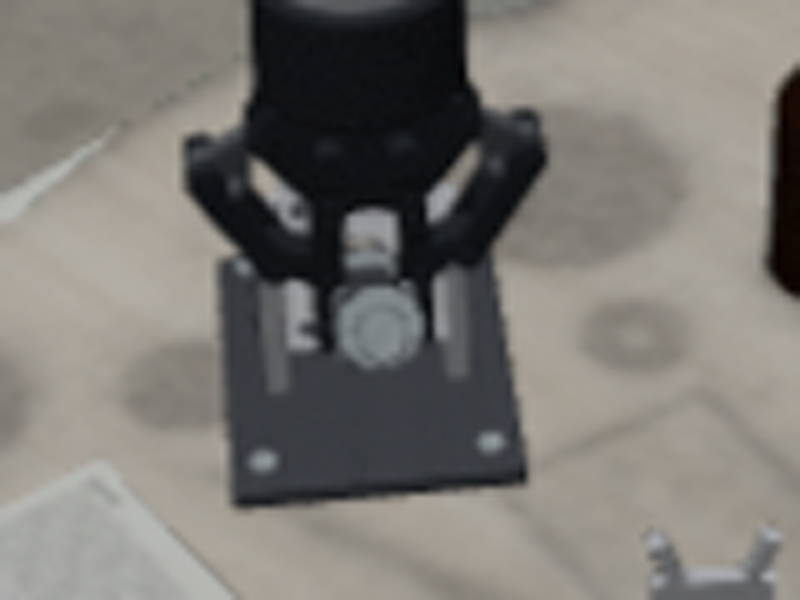

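Emit:
drive_tool(series=[-0.12, 0, 0.12, 0, -0.26, 0, 0.2, 0, -0.36, 0, 0.26, 0, -0.41, 0, 0.285, 0, -0.43, 0, 0.295, 0, -0.43, 0, 0.295, 0])

```text
t: 22.5
ee_pos: [0.5171, 0.0865, 0.0609]
tcp_rot: [-0.427, 0.904, 0.0, -0.0]
wrist_force: [-0.6, -1.0, -2.0]
opening: 0.201
grasp_force: 43.4
```

```bash
python3 -c "
from h import *
tips(29.5,.0545)"
```

```text
go in bore [-0.0004 -0.0007  0.1561] nogo [ 0.0009 -0.0006  0.0041] F bore [-2.3 -0.2 -0. ] F [-0.6 -1.  -2. ] t 22.5
```

Emit:
drive_tool(series=[-0.02, 0, 0.012, 0, -0.04, 0, 0.023, 0, -0.055, 0, 0.032, 0, -0.07, 0, 0.04, 0])

```text
t: 22.83
ee_pos: [0.5183, 0.0879, 0.0596]
tcp_rot: [-0.427, 0.904, 0.0, 0.0]
wrist_force: [0.7, 0.4, -3.3]
opening: 0.206
grasp_force: 43.4
```

```bash
python3 -c "
from h import *
tips(29.5,.0545)"
```

```text
go in bore [-0.0005 -0.0007  0.1539] nogo [ 0.0009 -0.0007  0.0019] F bore [-2.5 -0.3 -2.3] F [ 0.7  0.4 -3.3] t 22.83
```

Emit:
drive_tool(series=[-0.02, 0, 0.012, 0, -0.04, 0, 0.023, 0, -0.06, 0, 0.035, 0, -0.06, 0, 0.035, 0])

```text
t: 23.17
ee_pos: [0.5194, 0.0895, 0.0585]
tcp_rot: [-0.427, 0.904, 0.0, -0.0]
wrist_force: [0.5, 0.0, -3.3]
opening: 0.202
grasp_force: 43.4
```

```bash
python3 -c "
from h import *
tips(29.5,.0545)"
```

```text
go in bore [-0.0005 -0.0006  0.1516] nogo [ 0.0008 -0.0005 -0.0004] F bore [-2.7 -0.4 -2. ] F [ 0.5  0.  -3.3] t 23.17
```

Emit:
drive_tool(series=[-0.02, 0, 0.012, 0, -0.04, 0, 0.023, 0, -0.06, 0, 0.035, 0])

```text
t: 23.42
ee_pos: [0.5206, 0.0908, 0.0575]
tcp_rot: [-0.427, 0.904, 0.0, 0.0]
wrist_force: [0.1, -0.7, -3.4]
opening: 0.203
grasp_force: 43.4
```

```bash
python3 -c "
from h import *
tips(29.5,.0545)"
```

```text
go in bore [-0.0005 -0.0007  0.1496] nogo [ 0.0008 -0.0006 -0.0024] F bore [-3.2 -0.5 -1.3] F [ 0.1 -0.7 -3.4] t 23.42
```

Emit:
drive_tool(series=[-0.02, 0, 0.012, 0, -0.04, 0, 0.023, 0, -0.06, 0, 0.035, 0])

```text
t: 23.67
ee_pos: [0.5216, 0.092, 0.0565]
tcp_rot: [-0.427, 0.904, 0.0, -0.0]
wrist_force: [-3.1, -3.2, 0.4]
opening: 0.203
grasp_force: 44.0
```

```bash
python3 -c "
from h import *
tips(29.5,.0545); p=tilt()"
```

```text
go in bore [-0.0006 -0.0007  0.1478] nogo [ 0.0007 -0.0006 -0.0042] F bore [-1.9  0.3  4.1] F [-3.1 -3.2  0.4] t 23.67
40 4 top z 43.5; 44 6 top z 43.0; 60 3 top z 49.3; 68 7 top z 53.0; 72 9 top z 50.0; 76 9 top z 45.9; 
-32 2 top z -7.2; -44 4 top z -10.5; -48 2 top z -11.9; -64 6 top z -14.8; -68 8 top z -11.1; -72 2 top z -12.6;
```

Emit:
drive_tool(series=[-0.012, 0, 0.007, 0, -0.012, 0, 0.007, 0, -0.012, 0, 0.007, 0, -0.012, 0, 0.007, 0, -0.012, 0, 0.007, 0, -0.012, 0, 0.007, 0, -0.012, 0, 0.007, 0, -0.012, 0, 0.007, 0, -0.012, 0, 0.007, 0, -0.012, 0, 0.007, 0, -0.012, 0, 0.007, 0, -0.012, 0, 0.007, 0])

```text
t: 24.72
ee_pos: [0.5216, 0.0919, 0.0564]
tcp_rot: [-0.427, 0.904, 0.0, -0.0]
wrist_force: [-3.7, -2.0, 1.7]
opening: 0.205
grasp_force: 44.3
```

```bash
python3 -c "
from h import *
tips(29.5,.0545)"
```

```text
go in bore [-0.0007 -0.0007  0.1478] nogo [ 0.0006 -0.0007 -0.0043] F bore [-0.4  1.6  4.2] F [-3.7 -2.   1.7] t 24.72
```

Emit:
drive_tool(series=[0.1, 0, -0.058, 0, 0.35, 0, -0.2, 0, 0.75, 0, -0.43, 0, 1.1, 0, -0.8, 0, 1.1, 0, -1.5, 0, 0.8, 0, -2.3, 0, 0.1, 0, -2.5, 0, -0.7, 0, -2.5, 0, -1.25, 0, -2.5, 0, -1.36, 0, -2.5, 0, -1.36, 0, -2.5, 0])

```text
t: 25.63
ee_pos: [0.548, 0.1245, 0.1312]
tcp_rot: [-0.427, 0.904, 0.0, 0.0]
wrist_force: [-0.3, -1.1, -2.4]
opening: 0.207
grasp_force: 43.5
```

```bash
python3 -c "
from h import *
plan([.547,.124,.0875],230.5);p=tilt()"
```

```text
at [0.548  0.1245 0.1312] yaw -129.4 j [-0.53  0.24  0.26  1.73 -0.07  1.18  2.2 ] t 25.63 F [-0.3 -1.1 -2.4]
units [0.032 0.015 1.457] turn -59.98
40 5 top z 45.2; 44 4 top z 43.6; 52 3 top z 21.9; 56 5 top z 23.9; 68 5 top z 54.8; 72 16 top z 51.2; 76 5 top z 46.8; 
-36 2 top z -8.9; -48 5 top z -11.3;
```

Emit:
drive_tool(series=[0.03, 0, 0.5, 0, 0.03, 0, 1, 0, 0.03, 0, 1.3, 0, 0.03, 0, 1.4, 0, 0.03, 0, 1.5, 0, 0.03, 0, 1.6, 0], fingers=0, force=20)

```text
t: 26.18
ee_pos: [0.5492, 0.1235, 0.0856]
tcp_rot: [-0.427, 0.904, -0.0, 0.002]
wrist_force: [-0.5, 0.2, 11.9]
opening: 0.201
grasp_force: 45.3
```

Emit:
drive_tool(series=[0, 0, 0.1, 0, 0, 0, 0.2, 0])

```text
t: 26.35
ee_pos: [0.5498, 0.1236, 0.0802]
tcp_rot: [-0.427, 0.904, -0.0, 0.003]
wrist_force: [-1.1, -0.8, 11.9]
opening: 0.201
grasp_force: 45.1
```

Emit:
drive_tool(series=[0, 0, 0.08, 0, 0, 0, 0.16, 0, 0, 0, 0.24, 0])

```text
t: 26.6
ee_pos: [0.5497, 0.1235, 0.0729]
tcp_rot: [-0.427, 0.904, -0.0, 0.003]
wrist_force: [0.4, -0.8, 9.6]
opening: 0.207
grasp_force: 44.6
```

```bash
python3 -c "
from h import *
plan([.547,.124,.06],230.5);p=tilt()"
```

```text
at [0.5497 0.1235 0.0729] yaw -129.5 j [-0.52  0.3   0.26  1.79 -0.09  1.06  2.22] t 26.6 F [ 0.4 -0.8  9.6]
units [0.046 0.081 0.429] turn -60.0
32 2 top z 25.3; 48 4 top z 34.9; 52 4 top z 33.2; 56 2 top z 33.2; 60 2 top z 34.6; 64 3 top z 35.2; 72 4 top z 38.9; 76 5 top z 38.2; 80 7 top z 36.0; 
-28 3 top z 4.8; -32 2 top z 2.8; -44 3 top z 0.4; -48 3 top z -0.6; -52 5 top z 2.7;
```

Emit:
drive_tool(series=[0, 0, 0.08, 0, 0, 0, 0.16, 0, 0, 0, 0.24, 0, 0, 0, 0.32, 0, 0, 0, 0.4, 0])

```text
t: 27.07
ee_pos: [0.5493, 0.1233, 0.0606]
tcp_rot: [-0.427, 0.904, -0.0, 0.002]
wrist_force: [-2.4, -2.5, 12.8]
opening: 0.205
grasp_force: 45.2
```

```bash
python3 -c "
from h import *
plan([.547,.124,.06],230.5);p=tilt()"
```

```text
at [0.5493 0.1233 0.0606] yaw -129.5 j [-0.52  0.31  0.25  1.8  -0.09  1.03  2.22] t 27.07 F [-2.4 -2.5 12.8]
units [0.031 0.075 0.021] turn -60.0
28 2 top z 18.6; 32 3 top z 18.4; 36 3 top z 19.3; 44 3 top z 20.5; 52 3 top z 25.4; 56 10 top z 25.3; 60 2 top z 21.1; 64 3 top z 21.7; 68 3 top z 22.9; 72 3 top z 23.0; 76 3 top z 22.8; 80 5 top z 22.9; 
-28 4 top z 11.1; -36 2 top z 9.5; -40 5 top z 10.1; -48 3 top z 9.8;
```

Emit:
drive_tool(series=[0, 0, 0.08, 0, 0, 0, 0.16, 0, 0, 0, 0.2, 0, 0, 0, 0.2, 0])

```text
t: 27.45
ee_pos: [0.5488, 0.1226, 0.0544]
tcp_rot: [-0.426, 0.905, -0.0, 0.002]
wrist_force: [-3.8, -3.0, 10.6]
opening: 0.206
grasp_force: 46.2
```

```bash
python3 -c "
from h import *
plan([.547,.124,.06],230.5);p=tilt()"
```

```text
at [0.5488 0.1226 0.0544] yaw -129.5 j [-0.52  0.32  0.25  1.81 -0.09  1.02  2.22] t 27.45 F [-3.8 -3.  10.6]
units [ 0.001  0.076 -0.186] turn -60.01
28 5 top z 13.6; 32 4 top z 12.6; 36 2 top z 11.6; 40 5 top z 12.7; 44 2 top z 12.1; 48 2 top z 14.0; 56 3 top z 19.1; 60 8 top z 16.7; 64 3 top z 12.5; 68 6 top z 11.3; 72 4 top z 10.6; 76 3 top z 11.5; 80 4 top z 12.1; 
-28 2 top z 14.8; -32 4 top z 16.4; -36 2 top z 15.7; -44 2 top z 14.6;
```

Emit:
drive_tool(series=[0, 0, -0.5, 0, 0, 0, -1.4, 0, 0, 0, -2.5, 0, 0, 0, -3.2, 1.1, 0.3, -0.18, -3.2, 2.2, 0.8, -0.5, -3.2, 3.3, 1.5, -0.9, -3.2, 4.4, 2.3, -1.4, -3.2, 5.5, 3.1, -1.9, -3.2, 6.6, 4, -2.4, -3.2, 7.7, 4.9, -2.9, -3.2, 8.8, 5.6, -3.4, -3.2, 9.9], fingers=0, force=40)

```text
t: 28.5
ee_pos: [0.5183, -0.074, 0.1488]
tcp_rot: [0.081, 0.997, 0.0, 0.0]
wrist_force: [0.0, -0.4, -1.6]
opening: 0.203
grasp_force: 44.3
```

Emit:
drive_tool(series=[0, 0, 0, 1.1, 0, 0, 0, 2.2, 0, 0, 0, 3.3, 0, 0, 0, 4.4, 0, 0, 0, 5.5, 0, 0, 0, 6.6, 0, 0, 0, 7.7, 0, 0, 0, 8.8, 0, 0, 0, 9.9, 0, 0, 0, 11, 0, 0, 0, 12.1, 0, 0, 0, 13.2])

```text
t: 29.5
ee_pos: [0.5192, -0.0716, 0.1487]
tcp_rot: [0.697, 0.717, 0.0, 0.0]
wrist_force: [-0.8, -0.1, -2.1]
opening: 0.205
grasp_force: 44.3
```

Emit:
drive_tool(series=[0, 0, 0, 1.1, 0, 0, 0, 2.2, 0, 0, 0, 3.3, 0, 0, 0, 4.4, 0, 0, 0, 5.5, 0, 0, 0, 6.6, 0, 0, 0, 7.5, 0, 0, 0, 7.5])

```text
t: 30.17
ee_pos: [0.5192, -0.0716, 0.1486]
tcp_rot: [0.918, 0.396, 0.0, -0.0]
wrist_force: [0.0, -0.4, -2.7]
opening: 0.205
grasp_force: 44.3
```

```bash
python3 - <<'E'
from h import *
plan([.5172,-.0878,.03],46.6)
p=tilt(); d=bot.capture("scene")[1]; Q=cloud("scene",d); o=bot.get_obs(); M=R.from_quat(o["tcp_rot"]).as_matrix()
L=(Q-o["ee_pos"])@M; L[...,2]=-L[...,2]-.052
m=(abs(L[...,1])<.02)&(L[...,2]>-.03)&(L[...,2]<.03); X=L[m]*1e3
print("x ext",np.percentile(X[:,0],[0,1,2,98,99,100]).round(1))
for a in range(-84,92,4):
    k=abs(X[:,0]-a)<2
    if k.sum()>2: print(a,k.sum(),X[k,1].min().round(1),X[k,1].max().round(1),X[k,2].max().round(1))
E
```

```text
at [ 0.5192 -0.0716  0.1486] yaw 46.7 j [-0.57  0.16  0.69  1.82 -0.11  1.2  -0.61] t 30.17 F [ 0.  -0.4 -2.7]
units [-0.443  0.321  3.953] turn 0.01
28 3 top z 13.3; 32 5 top z 14.4; 36 2 top z 15.6; 40 2 top z 12.7; 
-28 6 top z 14.5; -32 4 top z 14.7; -40 4 top z 16.9; -48 6 top z 21.2; -52 9 top z 21.3; -56 2 top z 19.0; -60 5 top z 20.4; -64 11 top z 16.3; -68 27 top z 15.5; 
x ext [-69.7 -68.4 -67.9  37.9  42.   55.3]
-68 51 -11.5 11.8 20.2
-64 45 -11.1 12.0 22.2
-60 14 -11.0 10.1 20.5
-56 14 -10.2 10.8 19.5
-52 34 -14.3 13.9 22.2
-48 16 -13.7 14.0 23.4
-40 5 -8.9 5.9 16.8
-36 12 -8.6 8.9 17.7
-32 12 -8.1 7.0 16.4
-28 10 -7.8 7.3 16.4
-24 10 -9.1 8.0 16.2
-20 14 -8.9 6.2 17.3
-16 15 -19.6 15.0 29.0
-12 85 -19.5 19.9 29.8
-8 59 -18.7 19.3 19.2
-4 13 -18.5 17.0 18.2
0 12 -7.1 10.4 26.4
4 12 -6.5 10.8 24.4
8 12 -6.4 11.1 28.9
12 7 -5.8 7.4 15.2
16 7 -5.5 8.0 14.4
20 8 -3.0 8.3 15.9
24 9 -4.7 9.0 15.1
28 6 -1.9 6.9 14.6
32 3 -1.6 2.9 14.0
36 5 -1.1 7.7 14.9
40 4 1.2 8.1 13.5
```

Emit:
drive_tool(series=[-0.3, 0.2, 0, 0, -0.48, 0.36, 0.5, 0, -0.48, 0.36, 1.5, 0, -0.48, 0.36, 2.4, 0, -0.48, 0.36, 2.9, 0, -0.48, 0.36, 3.2, 0, -0.48, 0.36, 3.3, 0, -0.48, 0.36, 3.3, 0])

```text
t: 30.93
ee_pos: [0.5173, -0.0898, 0.0491]
tcp_rot: [0.917, 0.398, -0.0, 0.0]
wrist_force: [0.1, 0.3, -2.5]
opening: 0.2
grasp_force: 44.2
```

```bash
python3 - <<'E'
from h import *
plan([.517,-.0895,.002],46.6)
p=bot.capture("scene")[0]
cv2.imwrite("pics/r1.png",cv2.resize(p[170:270,220:340],(720,600),interpolation=2)[:,:,::-1])
E
```

```text
at [ 0.5173 -0.0898  0.0491] yaw 47.0 j [-0.5   0.29  0.67  1.92 -0.22  1.   -0.48] t 30.93 F [ 0.1  0.3 -2.5]
units [ 1.00e-03 -1.20e-02  1.57e+00] turn 0.06
```

View pics/r1.png

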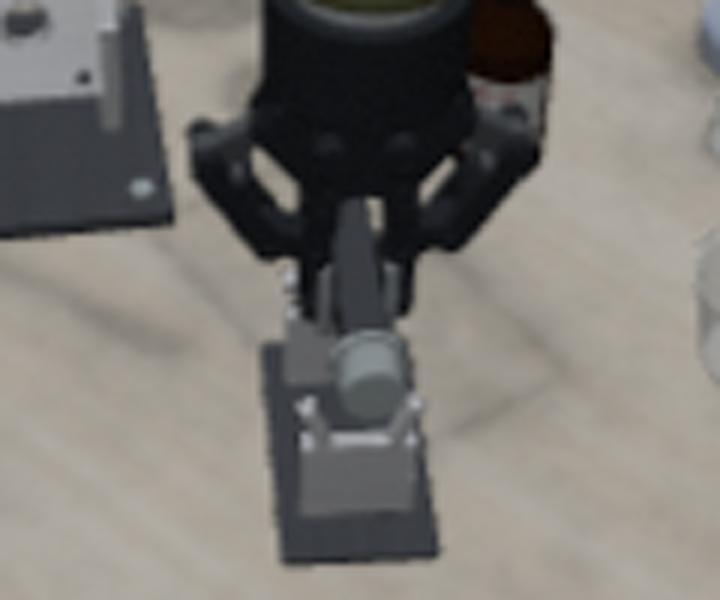

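The gauge hangs level and in line above the saddles, with the no-go disc at about crop (372,385), between the horns. Lowering it now.

Emit:
drive_tool(series=[0, -0.01, 0.3, 0.06, 0, -0.01, 0.6, 0.06, 0, -0.01, 0.9, 0.06, 0, -0.01, 1.1, 0.06, 0, -0.01, 1.25, 0.06, 0, -0.01, 1.35, 0.06, 0, -0.01, 1.4, 0.06, 0, -0.01, 1.45, 0.06])

```text
t: 31.65
ee_pos: [0.5172, -0.0891, 0.0055]
tcp_rot: [0.919, 0.395, 0.0, 0.0]
wrist_force: [-0.2, -0.4, -2.4]
opening: 0.203
grasp_force: 44.4
```

Emit:
drive_tool(series=[0, 0, 0.04, 0, 0, 0, 0.08, 0, 0, 0, 0.12, 0, 0, 0, 0.15, 0])

```text
t: 31.98
ee_pos: [0.5173, -0.0891, 0.0014]
tcp_rot: [0.919, 0.395, 0.0, -0.0]
wrist_force: [-4.9, -1.0, 9.1]
opening: 0.204
grasp_force: 46.0
```

```bash
python3 -c "
from h import *
plan([.517,-.0895,.002],46.6);tilt()"
```

```text
at [ 0.5173 -0.0891  0.0014] yaw 46.6 j [-0.47  0.37  0.64  1.96 -0.28  0.9  -0.44] t 31.98 F [-4.9 -1.   9.1]
units [-0.015  0.001 -0.021] turn -0.01
28 4 top z 13.6; 
-28 5 top z 16.9; -32 3 top z 15.2; -36 8 top z 15.2; -40 13 top z 14.3; -44 7 top z -45.9; -48 8 top z 20.1; -52 8 top z 19.0; -56 12 top z 16.4; -60 13 top z 17.9; -64 19 top z 17.0; -68 22 top z 9.3; -72 5 top z -55.2; -76 4 top z -53.9; -80 3 top z -55.9;
```

Emit:
drive_tool(series=[0, 0, 0.02, 0, 0, 0, 0.02, 0, 0, 0, 0.02, 0, 0, 0, 0.02, 0], fingers=30)

```text
t: 32.37
ee_pos: [0.5173, -0.089, 0.0005]
tcp_rot: [0.919, 0.395, 0.0, 0.0]
wrist_force: [0.5, -0.4, -0.2]
opening: 0.301
grasp_force: 0.0
```

Emit:
drive_tool(series=[0, 0, 0, 0, 0, 0, 0, 0, 0, 0, 0, 0, 0, 0, 0, 0, 0, 0, 0, 0, 0, 0, 0, 0, 0, 0, 0, 0], fingers=100)

```text
t: 32.95
ee_pos: [0.5171, -0.089, 0.0005]
tcp_rot: [0.919, 0.395, 0.0, -0.0]
wrist_force: [0.1, -0.4, -0.4]
opening: 0.999
grasp_force: 0.0
```

Emit:
drive_tool(series=[0, 0, -0.3, 0, 0, 0, -0.8, 0, 0, 0, -1.6, 0, 0, 0, -2.6, 0, 0, 0, -3.8, 0, 0, 0, -5, 0, 0, 0, -6, 0, 0, 0, -6, 0, 0, 0, -6, 0])

```text
t: 33.7
ee_pos: [0.5182, -0.0892, 0.1826]
tcp_rot: [0.919, 0.395, 0.002, 0.0]
wrist_force: [0.3, 0.1, -0.4]
opening: 1.004
grasp_force: 0.0
```

```bash
python3 - <<'E'
from h import *
p,d=bot.capture("scene"); Q=cloud("scene",d); X0=np.array([.5172,-.0878]); a=np.radians(46.6); A=np.array([np.cos(a),np.sin(a)]);N=np.array([-A[1],A[0]])
s=(Q[...,:2]-X0)@A*1e3; t=(Q[...,:2]-X0)@N*1e3; z=Q[...,2]*1e3
m=(abs(s)<95)&(abs(t)<16)&(z>55)&(z<85)
for b in range(-84,92,8):
    k=m&(abs(s-b)<4)
    if k.sum()>2: print(b,k.sum(),np.median(t[k]).round(1),t[k].min().round(1),t[k].max().round(1),np.percentile(z[k],80).round(1))
print("ext",s[m].min(),s[m].max()); o=bot.get_obs(); print(o["t"],o["ee_pos"],o["wrist_force"])
cv2.imwrite("pics/f1.png",cv2.resize(p[150:290,160:340],(771,600),interpolation=2)[:,:,::-1])
E
```

```text
-68 52 -0.2 -11.7 11.3 69.0
-60 24 -0.5 -12.0 10.9 70.0
-52 44 -0.4 -13.5 12.2 70.6
-44 13 2.1 -9.5 15.7 69.7
-36 27 1.4 -15.4 15.8 67.5
-28 23 0.3 -8.8 12.5 68.9
-20 21 0.1 -10.0 6.9 67.5
-12 19 1.6 -8.2 8.3 67.5
-4 20 -1.7 -8.8 8.1 68.2
4 20 1.2 -9.9 7.4 67.9
12 16 0.2 -8.3 8.2 67.9
20 21 0.9 -9.3 8.2 68.3
28 20 -0.1 -15.3 11.9 67.9
36 25 -0.6 -15.7 14.1 67.6
44 18 2.2 -9.4 8.2 67.7
52 44 -1.0 -15.1 12.6 70.0
60 4 5.3 2.1 6.6 68.3
68 16 -1.1 -8.7 8.3 66.7
76 20 -0.7 -9.8 8.0 67.2
84 3 -0.0 -5.1 2.3 66.7
ext -70.04377402498585 82.50704115653582
33.75 [ 0.51720397 -0.08903005  0.1809776 ] [ 0.1006063  -0.46644157  0.53848564]
```

View pics/f1.png

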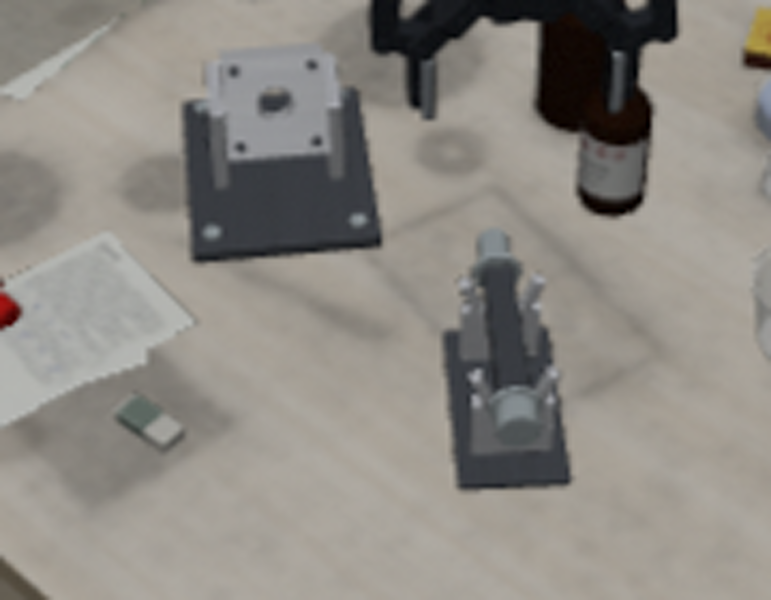

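The gauge is seated level and centred in both saddles (handle top at 68 mm, tips at -70 and +82 mm). The gripper is clear of it and the bystanders have not moved.

```bash
python3 -c "
from cell import bot
print(bot.job_done())"
```

```text
the job is handed in; nothing more can be done
None
```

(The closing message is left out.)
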